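Press and feed the heel slide under the drag spring

TASK

With closed fingertips on the bare tail of the wooden slide, behind its ridge, press the slide down hard until the sprung bed bottoms, and keep pressing while you push it along the jig, under the steel gate bar and the drag spring, until it is fully home against the stop and the bed has sprung up behind it; then let go and move clear. Only press and push: do not lift the slide, do not touch the drag spring, and leave the tin, the rubber heel and the hammer where they are.

Things in the scene. Friction and masses are not known exactly. Their poses are not given: they have to be found in the camera images.
- jig: Bench jig fixed to the table: straight channel 62 mm wide between dark wood guide strips (tops 38 mm above the table). Origin on the table, on the channel's centre line, under the front face of the gate; +x = level feed direction along the channel, z up. Fixed floor (20 mm above the table) from x = -74 mm to the stop at x = 93 mm; sprung bed from x = -214 to -76 mm.
- gate (a point): Middle of the lower front edge of the gate: a steel bar across the channel on two posts, 105 mm wide, 16 mm long in the feed direction, underside 45.5 mm and top 61.5 mm above the table. Axes as the jig's.
- bed (a joint): Sprung aluminium bed, 138 x 60 mm, sinks straight down: 0 = up (top 28.5 mm above the table), 0.008 m = bottomed (20.5 mm). 5 N of push starts it, 12 N bottoms it. Bed up, the slide's top is 5 mm too high for the gate; bottomed (slide's top 42.5 mm above the table) it clears by 3 mm. It springs up behind the slide's tail in the last 5 mm before the stop.
- slide: Loose beech slide, 164 x 58 x 22 mm, 0.2 kg, lying on the bed, 2 mm play each side; a heel-shaped black rubber piece is let in its top. Origin: centre of its underside, x to its nose (feed direction), z up. A cross ridge on top, 10 mm thick, 50 wide, 12 high, starts 42 mm from the tail end; the top behind it is bare for the fingers. Home, the ridge stays 19 mm short of the bar.
- press_spot (a point): Where to press: on the slide's top face (22 mm above its underside), on its centre line, 26 mm from the tail end, 16 mm behind the rear face of the ridge. Axes as the slide's.
- slide_nose (a point): Centre of the slide's flat nose face, 11 mm above its underside. It starts 15 to 45 mm short of the gate. Axes as the slide's.
- stop (a point): Centre of the stop face at the end of the channel, 31 mm above the table, where the nose centre comes when the slide is home. Axes as the jig's.
- drag_spring: Drag spring: spring-steel leaf 58 mm long, 36 mm wide, hinged just behind the gate bar (origin on its hinge, 53 mm above the table) and sloping down in the feed direction. The slide lifts it by about 8 mm in passing; it bears down with about 3 N and drags on the slide. Not to be touched.
- spring_tip (a point): Underside of the leaf's free end: about 35 mm above the table at rest, 42 mm when it rides on the slide.
- tin: Bystander: closed steel tin, 72 mm across, 45 mm high; origin at the centre of its underside.
- heel: Bystander: loose black rubber shoe heel, D-shaped, 58 x 56 x 26 mm; origin on its underside.
- hammer_mid (a point): Bystander: hammer 220 mm long lying on the table; point near the middle of its length.
Mind the look-alikes: they are no part of the job. Leave any blue or green look-alike of the slide alone.

How it is judged:
On the way, in this order (a step that is already met when the one before it is completed fails the run):
1. the slide is pressed down on the sprung bed by the fingers, its nose still in front of the gate (value of joint bed above 0.005 m and contact force between the fingers and slide above 4 N and x of slide_nose in the frame of jig below 0.01 m), for 0.05 s.
2. the slide, still pressed, has gone under the gate and lifted the drag spring (x of slide_nose in the frame of jig above 0.055 m and z of spring_tip in the frame of jig above 0.038 m and contact force between the fingers and slide above 4 N), for 0.05 s.
At the end, for the whole second after the job is handed in: The slide's nose is within 4.5 mm of the stop, the slide lies flat on the fixed floor (within 2 to 3 mm) under the drag spring, the bed is up again behind it (within 2 mm), the slide is at rest, and the tin, heel and hammer are within 20 mm of where they were (x of slide_nose in the frame of jig above 0.0885 m and z of slide_nose in the frame of jig below 0.034 m and z of press_spot in the frame of jig below 0.0445 m and value of joint bed below 0.002 m and z of spring_tip in the frame of jig above 0.038 m and linear speed of slide below 0.01 m/s and distance of each of tin, heel, hammer_mid from where it was at the start of the episode below 0.02 m); the robot touches nothing.
It fails at once if the slide is lifted (more than 8 mm above its place on the raised bed) or tipped (z of slide in the frame of jig above 0.0365 m or angle between slide's own z axis and vertical above 0.2 rad).
It fails at once if the fingers push on the drag spring (contact force between the fingers and drag_spring above 1 N).
It fails at once if the tin is knocked or moved (distance of tin from where it was at the start of the episode above 0.03 m).
It fails at once if the rubber heel is knocked or moved (distance of heel from where it was at the start of the episode above 0.03 m).
It fails at once if the hammer is knocked or moved (distance of hammer_mid from where it was at the start of the episode above 0.03 m).
It also fails if it takes over 40 s, if anything falls off the work surface, if the arm or the gripper's body presses on something with over 40 N, if the wrist force passes 120 N, or if a joint passes its speed limit or range.

ROBOT

A 6-joint arm with a two-finger parallel gripper is mounted at the origin on the work surface. World frame = base frame: x ahead of the robot, y to its left, z up, the work surface at z = 0. Lengths are in m, angles in rad, forces in N, time in s.
With the tool pointing down it reaches from about 0.35 to 0.775 m from the base axis. Payload 7.3 kg.
Tool frame: the origin (TCP) lies at the centre of the arm's flange, where the gripper is bolted on; the fingertips stand 178 mm ahead of it and the grasp point (between the pads) lies 159 mm ahead of it; z points along the fingers, y is the line along which they close (so a half turn about z gives the same grasp; the last joint's range is limited). The gripper opens to 92 mm and grips with 3 to 60 N. Pads are 19 mm wide; open, the fingers measure 130 mm over their backs; the gripper's body (75 mm by 190 mm) begins 47 mm behind the grasp point.
Start: joints at [-1.377, 0.342, 1.524, -0, 1.275, -0.146], TCP at [0.175, -0.495, 0.405] pointing down, gripper open.
Joint ranges: [-2.53, 2.53], [-0.77, 2.02], [0.04, 2.7], [-1, 4.14], [0.28, 2.66], [-3.11, 3.11]. Speed limits (rad/s): [2.57, 2.57, 3.14, 3.14, 3.14, 3.14].

INTERFACE

Orientations are given as [roll, pitch, yaw] about the fixed x, y, z axes, in that order (R = Rz(yaw) Ry(pitch) Rx(roll)).
In Python, from cell import telemetry, vision, ticket gives the robot as it stands.
- The arm moves only by the shell command python3 -m crank 'ROWS' [FORCE]. ROWS is JSON, a list of rows, each a list of 5 numbers: the gripper command: -1 is shut, 1 is fully open, values between are in proportion, then the shift along the tool's x, y, z in mm, then the turn about the tool's z in rad. In form: [[fingers, dx, dy, dz, roll], ...]. A call has 1 to 12 rows; each row is the pose to reach, as a shift and turn from the pose commanded when the call began, along the tool's axes at that moment; what a row does not reach only later rows make up. A row lasts 1/12 s, in which the tool goes at most 41.7 mm and 7.16 degrees, less where a joint would pass 70% of its speed; a pose out of reach is approached as far as the arm can. A call with a gripper value outside its range is refused whole. The fingers move at their own pace and stop on an object; FORCE is the grip in N (left out, the last holds). Time passes only in rows, so rows that repeat a pose let the fingers close. It gives the time, the measured TCP pose, the force, the opening and the grip force at its end, in the units of the state.
- telemetry.observe(): the state, without advancing time (a new reading comes with each control period).
- vision.read_camera(name): name is "side" or "top"; returns (picture, depth): 384x512x3 uint8, red, green, blue; 384x512 float32, m along the optical axis (not along the pixel's ray), 0 where there is no reading.
- vision.get_calibration(name): a dict with "camera_matrix" (3x3 intrinsics, pixels), "rvec" (rotation vector, rad) and "tvec" (3), from world to camera coordinates, as OpenCV has them. Camera axes: x right, y down, z forward; pixel columns grow to the right and rows downward; lengths in m; the calibration is good to about 2 mm. A picture is of the moment at which its call begins. get_calibration takes no time and is no camera call.
- ticket.hand_in(): hands the job in; it is judged then, once.
The state is a dict: "time": time; "qpos": joint angles; "qvel": joint speeds; "joint_efforts": joint torques, N m; "tool_pos": TCP position; "tool_rot": TCP orientation; "contact_force": force on the tool from outside, world axes, zero at the start; "torque": the same for the moment, N m; "opening": finger opening in m; "grip_force": force on a finger pad.
Only numpy, scipy, OpenCV 4.12 (cv2) and the standard library are available. Lean on these libraries where they do the work, as an engineer would, in place of code of your own. Each camera call takes 0.05 s, during which the arm holds its last target. There are 200 camera calls.

## Working session

There is one attempt and no reset: what is moved stays moved. The work goes in short steps, Python scripts to look and compute and a shell command to move; the robot and the scene stay as the last step left them, time stands still between calls to the robot, and variables do not carry over. Pictures are saved under pics/ and viewed, at most 10 in all, crops included, and the job is handed in when it is done.

```bash
mkdir -p pics; cat > h.py <<'E'
import numpy as np, cv2
from cell import telemetry, vision, ticket
def shot(name, fn):
    im,d=vision.read_camera(name); cv2.imwrite(f'pics/{fn}.png',im[:,:,::-1]); np.save(f'pics/{fn}.npy',d); return im,d
def cloud(name,d):
    c=vision.get_calibration(name);K=np.array(c['camera_matrix']);R=cv2.Rodrigues(np.array(c['rvec'],float))[0];t=np.array(c['tvec'],float).ravel()
    v,u=np.mgrid[:d.shape[0],:d.shape[1]]
    p=np.stack([(u-K[0,2])/K[0,0]*d,(v-K[1,2])/K[1,1]*d,d],-1)
    return (p-t)@R
E
python3 - <<'E'
from h import *
shot('top','top1');shot('side','side1')
s=telemetry.observe();print(s)
E
```

```text
{'time': 0.1, 'qpos': array([-1.37697101e+00,  3.42671836e-01,  1.52488273e+00, -8.51070137e-06,
        1.27539649e+00, -1.46002020e-01]), 'qvel': array([-4.03354136e-05, -9.07699646e-04, -1.03859416e-03, -5.47675492e-04,
       -2.66727911e-04,  6.38475501e-04]), 'joint_efforts': array([ 2.36469292e-03, -4.32005703e+01, -2.44693100e+01,  7.19768484e-02,
        5.27594984e-02, -3.11957137e-05]), 'tool_pos': array([ 0.1749937 , -0.49486553,  0.40411807]), 'tool_rot': array([-3.14024752e+00, -1.89573346e-04,  3.39829688e-01]), 'contact_force': array([ 1.06005286, -0.06777857, -1.00684058]), 'torque': array([-0.04660903,  0.11213857,  0.00175006]), 'grip_force': 0.0, 'opening': 0.0920893164450642}
```

View pics/top1.png

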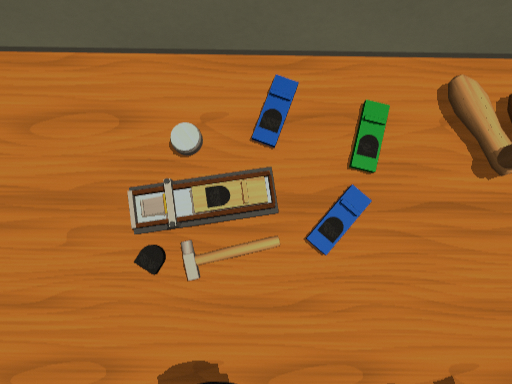

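View pics/side1.png

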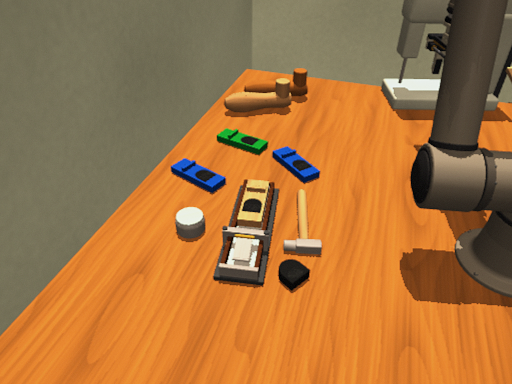

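The top view shows the jig with its gate at about (170,203) and the stop at (131,208). The slide spans about (192–270, 195) with its tail to the right, and its ridge is near (242,192). The tin is at (186,138), the heel at (150,259) and the hammer at about (230,250).

```bash
python3 - <<'E'
from h import *
d=np.load('pics/top1.npy');P=cloud('top',d)
im=cv2.imread('pics/top1.png')
z=P[...,2]
print('table z',np.median(z[300:330,300:400]))
roi=np.zeros(z.shape,bool);roi[160:240,120:285]=1
def rect(m,n):
    p=P[m];r=cv2.minAreaRect((p[:,:2]*1000).astype(np.float32));print(n,m.sum(),'c,size,ang',r,'z med',np.median(p[:,2]))
m=roi&(z>.008)&(z<.075);rect(m,'jig')
g=roi&(z>.056)&(z<.07);g[:,200:]=0;rect(g,'gate')
rg=roi&(z>.0555)&(z<.075);rg[:,:210]=0;rect(rg,'ridge')
sl=roi&(z>.044)&(z<.075);sl[:,:185]=0;rect(sl,'slide')
for c,r in((170,203),(242,192),(255,191),(262,190),(200,198),(217,196),(152,206),(183,203),(133,209)): print((c,r),P[r,c].round(4),im[r,c])
big=cv2.resize(im[160:240,120:285],None,fx=4.8,fy=4.8,interpolation=cv2.INTER_CUBIC);cv2.imwrite('pics/crop1.png',big)
E
```

```text
table z -0.00023009511379244808
jig 6975 c,size,ang ((562.8425903320312, 78.16703033447266), (168.3610382080078, 334.5426940917969), 8.628872871398926) z med 0.0380444250975754
gate 416 c,size,ang ((578.0436401367188, 152.76284790039062), (104.32662200927734, 23.01941680908203), 9.261143684387207) z med 0.061490813783638035
ridge 107 c,size,ang ((607.52392578125, -1.2824974060058594), (46.174705505371094, 50.26594543457031), 83.01869201660156) z med 0.06262935474550993
slide 1928 c,size,ang ((599.9343872070312, 20.705657958984375), (58.3202018737793, 163.85028076171875), 9.263228416442871) z med 0.050823952589624764
(170, 203) [0.578  0.1491 0.0586] [146 169 177]
(242, 192) [ 0.6056 -0.0076  0.0501] [ 49  89 129]
(255, 191) [ 0.608  -0.0364  0.0518] [ 88 159 179]
(262, 190) [ 0.6105 -0.0519  0.0517] [ 89 161 179]
(200, 198) [0.5907 0.0848 0.0516] [ 86 156 179]
(217, 196) [0.5955 0.0472 0.0534] [31 38 39]
(152, 206) [0.5718 0.1914 0.0461] [126 148 165]
(183, 203) [0.5818 0.1276 0.02  ] [181 187 176]
(133, 209) [0.5649 0.2347 0.0411] [143 165 178]
```

View pics/crop1.png

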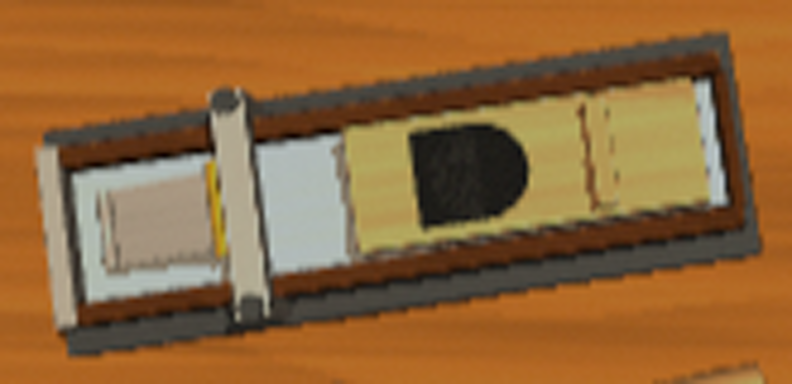

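```bash
python3 -m crank '[[-1,47,-24,0,-0.116],[-1,94,-48,0,-0.232],[-1,141,-72,10,-0.348],[-1,188,-96,20,-0.464],[-1,225,-115,30,-0.58],[-1,262,-134,40,-0.696],[-1,299,-153,50,-0.812],[-1,336,-172,60,-0.928],[-1,372,-191,70,-1.044],[-1,409,-210,80,-1.16],[-1,445,-229,90,-1.276],[-1,481,-248,100,-1.392]]' 10
python3 - <<'E'
from h import *
s=telemetry.observe();p=s['tool_pos'];y=s['tool_rot'][2];print(p,s['tool_rot'],s['qpos'])
d=np.array([609,-34.6])-p[:2]*1e3;print('dx,dy',d@[np.cos(y),np.sin(y)],d@[np.sin(y),-np.cos(y)],'roll',y-np.deg2rad(99.26))
E
```

```text
time: 1.1
tool_pos: [0.5123, -0.1362, 0.3164]
tool_rot: [-3.141, -0.0, 1.738]
contact_force: [0.5, -1.0, 0.0]
opening: 0.0162
grip_force: 0.0
[ 0.51231534 -0.13618896  0.31636172] [-3.14115396e+00 -8.91614166e-05  1.73764399e+00] [-4.04403356e-01  4.38980178e-01  1.63782812e+00 -1.85382943e-04
  1.06520160e+00 -5.71161218e-01]
dx,dy 84.12134723686289 112.21336948148983 roll 0.005230172912907394
```

```bash
python3 -m crank '[[-1,0,0,0,0],[-1,0,0,0,0],[-1,0,0,0,0]]'
cat > go.py <<'E'
from h import *
s=telemetry.observe();p=s['tool_pos'];y=s['tool_rot'][2];print(p,s['tool_rot'],s['contact_force'],s['opening'])
d=np.array([609,-34.6])-p[:2]*1e3;print('dx,dy',d@[np.cos(y),np.sin(y)],d@[np.sin(y),-np.cos(y)],'roll',y-np.deg2rad(99.26),'tip z',p[2]-.178)
E
python3 go.py
```

```text
time: 1.35
tool_pos: [0.5111, -0.138, 0.3167]
tool_rot: [-3.14, -0.0, 1.732]
contact_force: [-0.3, -0.3, 0.8]
opening: 0.0009
grip_force: 0.0
[ 0.51114066 -0.1379977   0.3167154 ] [-3.14041191e+00 -1.60971830e-04  1.73173248e+00] [-0.2794445  -0.32736482  0.76824811] 0.000891841027270511
dx,dy 86.38035253425612 113.16345761589398 roll -0.0006813334417750117 tip z 0.13871539835281038
```

```bash
python3 -m crank '[[-1,20,26,0,0],[-1,42,55,10,0],[-1,64,84,25,0],[-1,80,105,40,0],[-1,86,113,55,0],[-1,86,113,60,0],[-1,86,113,60,0],[-1,86,113,60,0]]'
python3 go.py; python3 - <<'E'
from h import *
shot('top','top2');im,d=shot('side','side2')
cv2.imwrite('pics/crop2.png',cv2.resize(im[140:300,180:350,::-1],None,fx=3.5,fy=3.5,interpolation=cv2.INTER_CUBIC))
E
```

```text
time: 2.02
tool_pos: [0.6084, -0.0368, 0.2576]
tool_rot: [-3.141, 0.0, 1.73]
contact_force: [-0.3, -0.4, 0.3]
opening: 0.0011
grip_force: 0.0
[ 0.60842379 -0.03676815  0.25757235] [-3.14104137e+00  2.84356764e-04  1.72951112e+00] [-0.28194283 -0.39215362  0.30138912] 0.0010836973808882673
dx,dy 2.0498328264046664 0.911645318290927 roll -0.002902696924907744 tip z 0.07957235367376075
```

View pics/crop2.png

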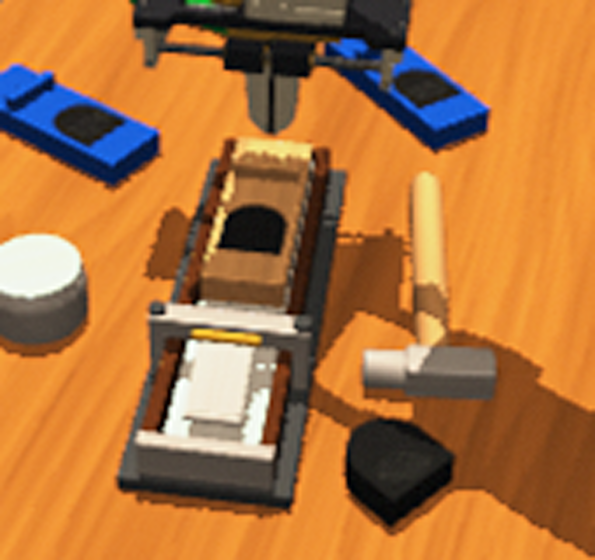

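View pics/top2.png

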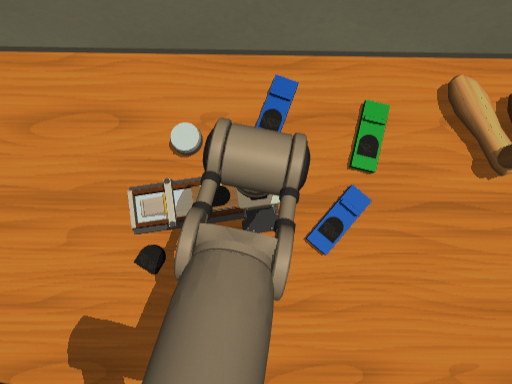

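The side view shows the closed fingertips at crop (272,130), centred over the bare tail behind the ridge. The top view shows only the arm over the tail, and the bystanders are unmoved. Next I descend.

```bash
python3 -m crank '[[-1,2,1,10,0],[-1,2,1,20,0],[-1,2,1,25,0],[-1,2,1,28,0],[-1,2,1,31,0],[-1,2,1,34,0],[-1,2,1,34,0]]'
python3 go.py
```

```text
time: 2.7
tool_pos: [0.6092, -0.033, 0.2232]
tool_rot: [-3.139, -0.0, 1.732]
contact_force: [-5.0, -0.3, 10.7]
opening: 0.0003
grip_force: 5.0
[ 0.60920187 -0.03299257  0.22321305] [-3.13948185e+00 -1.11240025e-04  1.73200719e+00] [-5.03888495 -0.27290668 10.70488985] 0.0002986096550880433
dx,dy -1.554184556199952 -0.45726167798492845 roll -0.00040662440152572366 tip z 0.045213046442460325
```

```bash
python3 -m crank '[[-1,0,0,2,0],[-1,0,0,4,0],[-1,0,0,5,0],[-1,0,0,5,0],[-1,0,0,5,0]]'
python3 go.py
```

```text
time: 3.12
tool_pos: [0.6091, -0.033, 0.2206]
tool_rot: [-3.141, 0.0, 1.732]
contact_force: [-9.6, 0.4, 22.4]
opening: 0.0005
grip_force: 10.6
[ 0.60914149 -0.03295242  0.22056528] [-3.14070154e+00  4.58899798e-04  1.73221470e+00] [-9.62043587  0.35134484 22.4053364 ] 0.0005071973044163439
dx,dy -1.6034180350818572 -0.4044429520596936 roll -0.00019911230839819716 tip z 0.0425652777949132
```

```bash
python3 -m crank '[[-1,0,-1,1,0],[-1,0,-2,1,0],[-1,0,-2,1,0],[-1,4,-2,1,0],[-1,8,-2,1,0],[-1,12,-2,1,0],[-1,16,-2,1,0],[-1,16,-2,1,0]]'
python3 go.py; python3 - <<'E'
from h import *
im,d=shot('side','side3')
cv2.imwrite('pics/crop3.png',cv2.resize(im[140:300,180:350,::-1],None,fx=3.5,fy=3.5,interpolation=cv2.INTER_CUBIC))
E
```

```text
time: 3.78
tool_pos: [0.6071, -0.019, 0.2207]
tool_rot: [3.133, 0.006, 1.732]
contact_force: [1.8, -8.0, 16.4]
opening: 0.0006
grip_force: 8.2
[ 0.6071203  -0.01900777  0.22068324] [3.13300713 0.00610243 1.73229556] [ 1.83898495 -7.9740453  16.35286077] 0.0006082824794360734
dx,dy -15.691582155859718 -0.6519581272957473 roll -0.00011825982687563297 tip z 0.042683244660034064
```

View pics/crop3.png

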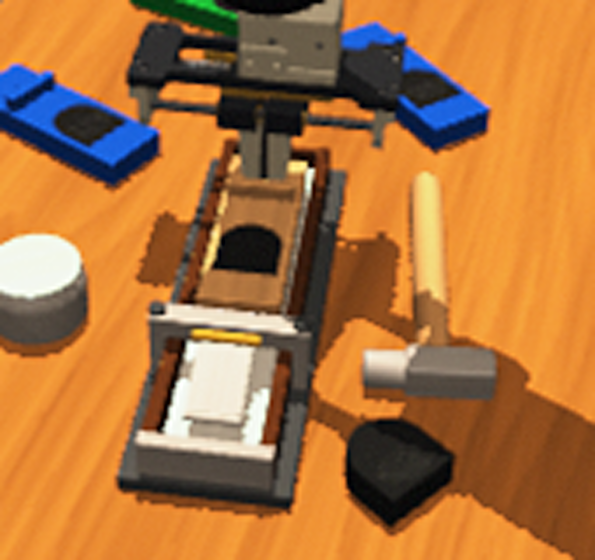

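The slide has advanced with the fingers, flat on the bottomed bed. The nose is at crop (238,300), just before the gate at (235,318).

```bash
python3 -m crank '[[-1,3,0,1,0],[-1,7,0,2,0],[-1,11,0,2,0],[-1,15,0,2,0],[-1,19,0,2,0],[-1,23,0,2,0],[-1,27,0,2,0],[-1,31,0,2,0],[-1,35,0,2,0],[-1,40,0,2,0]]'
python3 go.py
```

```text
time: 4.67
tool_pos: [0.6015, 0.018, 0.2205]
tool_rot: [3.131, 0.01, 1.732]
contact_force: [-0.4, -20.4, 27.3]
opening: 0.0004
grip_force: 13.3
[0.60147846 0.01803519 0.22047291] [3.13051219 0.01010679 1.7318497 ] [ -0.39576648 -20.35943617  27.27524356] 0.0004407695114930391
dx,dy -53.16016854935465 -1.016276715464581 roll -0.0005641112879166688 tip z 0.042472914196757056
```

```bash
python3 - <<'E'
from h import *
im,d=shot('side','side4')
cv2.imwrite('pics/crop4.png',cv2.resize(im[140:300,180:350,::-1],None,fx=3.5,fy=3.5,interpolation=cv2.INTER_CUBIC))
E
```

```text
(no output)
```

View pics/crop4.png

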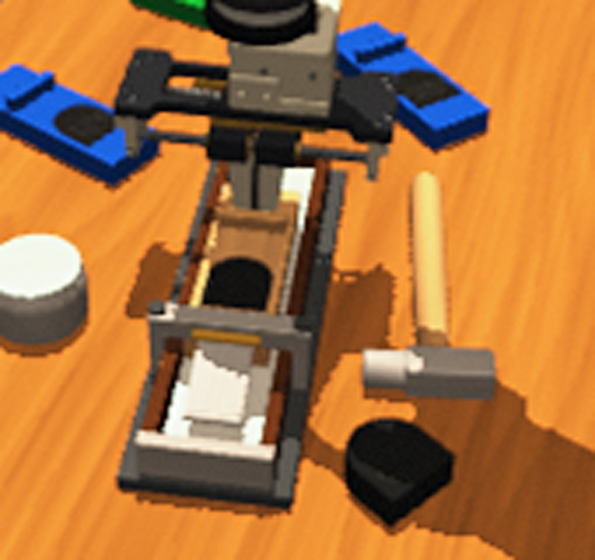

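The nose has gone under the gate and the black heel inlay is now just in front of the bar at crop (238,285). The bystanders are unmoved, so I continue.

```bash
python3 -m crank '[[-1,4,0,0,0],[-1,8,0,0,0],[-1,12,0,0,0],[-1,16,0,0,0],[-1,20,0,0,0],[-1,24,0,0,0],[-1,28,0,0,0],[-1,32,0,0,0],[-1,36,0,0,0],[-1,40,0,0,0],[-1,44,0,0,0]]'
python3 go.py
```

```text
time: 5.63
tool_pos: [0.5945, 0.0618, 0.2204]
tool_rot: [3.131, 0.009, 1.732]
contact_force: [0.8, -20.7, 27.1]
opening: 0.0007
grip_force: 13.6
[0.59447869 0.0617904  0.22039048] [3.13071454 0.00912948 1.73208879] [  0.77953417 -20.69406881  27.11711628] 0.0006561587562909183
dx,dy -97.47133950303828 -1.1468908813484828 roll -0.0003250235570566584 tip z 0.04239048458226899
```

```bash
python3 -m crank '[[-1,4,0,0,0],[-1,8,0,0,0],[-1,12,0,0,0],[-1,15,0,0,0],[-1,18,0,0,0],[-1,21,0,0,0],[-1,24,0,0,0],[-1,27,0,0,0],[-1,30,0,0,0],[-1,33,0,0,0]]'
python3 go.py;python3 - <<'E'
from h import *
im,d=shot('side','side5')
cv2.imwrite('pics/crop5.png',cv2.resize(im[140:300,180:350,::-1],None,fx=3.5,fy=3.5,interpolation=cv2.INTER_CUBIC))
E
```

```text
time: 6.47
tool_pos: [0.5895, 0.0941, 0.2202]
tool_rot: [3.13, 0.009, 1.732]
contact_force: [0.7, -21.9, 26.5]
opening: 0.0003
grip_force: 20.0
[0.5894842  0.09410899 0.22024257] [3.1303062  0.00900697 1.73203855] [  0.72295582 -21.87869984  26.48060124] 0.0002630457682409411
dx,dy -130.1726079575839 -1.4008623409918408 roll -0.0003752624632338275 tip z 0.04224256602532889
```

View pics/crop5.png

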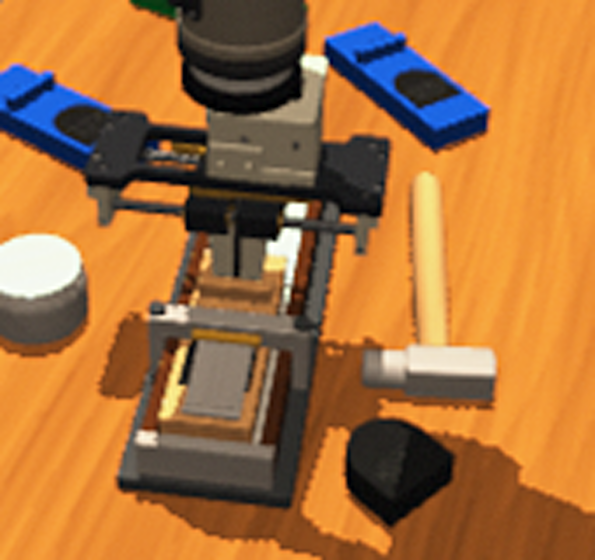

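The nose is just short of the stop (crop (207,432) against (205,440)) and the leaf is riding on the slide. I push the last millimetres slowly.

```bash
python3 -m crank '[[-1,2,0,0,0],[-1,4,0,0,0],[-1,6,0,0,0],[-1,8,0,0,0],[-1,8,0,0,0]]'
python3 go.py
```

```text
time: 6.93
tool_pos: [0.5881, 0.1024, 0.2201]
tool_rot: [3.13, 0.008, 1.732]
contact_force: [1.0, -20.4, 25.5]
opening: 0.0001
grip_force: 19.3
[0.58813497 0.10242187 0.22011697] [3.13041088 0.00831032 1.73222514] [  0.99349426 -20.35679308  25.51744491] 0.00014015286966800568
dx,dy -138.5940035469656 -1.4295773510522274 roll -0.00018867924837895345 tip z 0.04211696808919055
```

```bash
python3 -m crank '[[-1,2,0,0,0],[-1,4,0,0,0],[-1,4,0,0,0]]'
python3 go.py;python3 - <<'E'
from h import *
im,d=shot('side','side6')
cv2.imwrite('pics/crop6.png',cv2.resize(im[200:290,210:310,::-1],None,fx=6,fy=6,interpolation=cv2.INTER_CUBIC))
E
```

```text
time: 7.18
tool_pos: [0.5878, 0.1047, 0.2201]
tool_rot: [3.131, 0.012, 1.733]
contact_force: [2.2, -29.7, 24.3]
opening: 0.0003
grip_force: 21.8
[0.5878182  0.10469033 0.22014886] [3.13056659 0.01166378 1.73265917] [  2.22467656 -29.72949071  24.34644183] 0.00033437155100724176
dx,dy -140.8832293763313 -1.54268548034016 roll 0.0002453575342320491 tip z 0.042148860780520436
```

View pics/crop6.png

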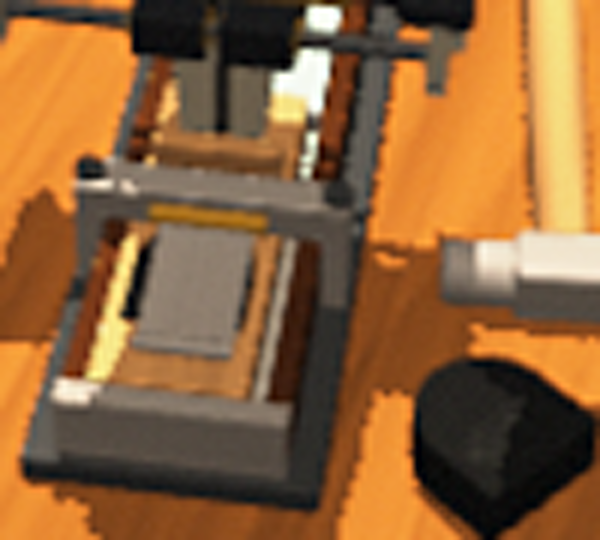

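The nose meets the stop (crop (175,392)) and the push force has jumped to 30 N. I give it a short nudge, then lift straight up and back clear.

```bash
python3 -m crank '[[-1,2,0,0,0],[-1,2,0,0,0],[-1,2,0,-3,0],[-1,2,0,-6,0],[-1,2,0,-15,0],[-1,0,0,-35,0],[-1,0,0,-60,0],[-1,0,0,-90,0],[-1,0,0,-120,0],[-1,0,0,-120,0]]'
python3 -m crank '[[-1,-30,20,0,0],[-1,-60,50,0,0],[-1,-90,80,-10,0],[-1,-120,80,-20,0],[-1,-150,80,-30,0],[-1,-180,80,-30,0],[-1,-210,80,-30,0],[-1,-230,80,-30,0],[-1,-230,80,-30,0],[-1,-230,80,-30,0]]'
python3 - <<'E'
from h import *
s=telemetry.observe();print(s['tool_pos'],s['contact_force'])
im,d=shot('top','top7');P=cloud('top',d)
o=np.array([579.3,144.9]);f=np.array([-.1609,.987]);l=np.array([.987,.1609])
q=P[...,:2]*1000-o;X=q@f;Y=q@l;z=P[...,2]*1000
for a in range(-210,100,6):
    m=(abs(X-a)<3)&(abs(Y)<20)
    if m.sum()>3: print(a,np.median(z[m]).round(1),end=' | ')
big=cv2.resize(im[120:280,115:330,::-1],None,fx=3.5,fy=3.5,interpolation=cv2.INTER_CUBIC);cv2.imwrite('pics/crop7.png',big)
E
```

```text
time: 8.07
tool_pos: [0.5858, 0.1099, 0.3412]
tool_rot: [3.131, 0.001, 1.732]
contact_force: [0.5, -0.0, 0.1]
opening: 0.0004
grip_force: 0.0
time: 8.9
tool_pos: [0.7003, -0.1054, 0.364]
tool_rot: [-3.141, -0.001, 1.73]
contact_force: [-0.5, 0.5, -0.4]
opening: 0.0006
grip_force: 0.0
[ 0.70034504 -0.1054487   0.36400109] [-0.47855529  0.48318945 -0.44956569]
-192 522.9 | -186 527.5 | -180 531.7 | -174 554.0 | -168 559.3 | -162 563.3 | -156 562.4 | -108 29.2 | -102 28.4 | -96 28.9 | -90 28.1 | -84 28.6 | -78 20.5 | -72 41.0 | -66 42.0 | -60 41.8 | -54 42.2 | -48 41.8 | -42 42.5 | -36 42.3 | -30 53.1 | -24 54.5 | -18 42.3 | -12 41.8 | -6 42.8 | 0 61.0 | 6 61.3 | 12 60.9 | 18 57.2 | 24 52.5 | 30 51.4 | 36 50.7 | 42 49.5 | 48 48.2 | 54 47.3 | 60 46.3 | 66 45.1 | 72 47.1 | 78 42.8 | 84 41.8 | 90 40.9 | 96 40.8 |
```

View pics/crop7.png

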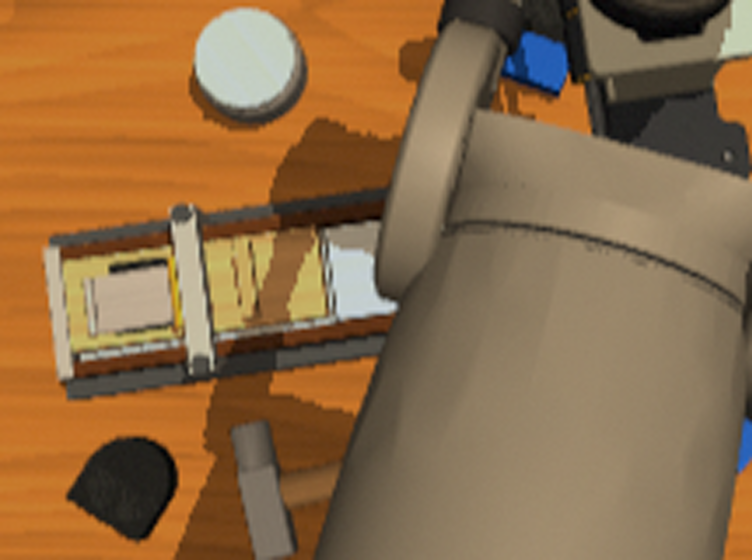

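The slide lies home against the stop (nose at crop (65,320), no gap) at a top height of 42 mm. The bed is up at 28.5 mm behind the tail at (328,270), the leaf is riding on the slide, and the bystanders are in place. I hand in.

```bash
python3 -c "
from cell import ticket
print(ticket.hand_in())"
```

```text
the job is handed in; nothing more can be done
None
```

I pressed the slide down, pushed it under the gate and drag spring to the stop, released it and moved clear. The last picture shows it home, flat on the floor, with the bed up behind it and the tin, heel and hammer undisturbed. The job is handed in, but no verdict was shown.

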